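Set a telescopic leg to its mark and hold its cam lever closed

TASK

On the assembly bench a telescopic leg sits in its setting jig. Take the yellow knob of its cam lever and, with the lever still open, draw the leg out against its spring until its pointer stands over the red clip (not the blue one) and pause there a moment; then, holding the leg at the red clip, swing the cam lever fully closed, along the leg up to its stop. Finish still gripping the knob with the lever closed and the pointer over the red clip, so that a colleague can tighten the cam; do not let go, and leave the other things on the bench where they are.

Things in the scene. Friction and masses are not known exactly. Their poses are not given: they have to be found in the camera images.
- jig: Jig fixed to the bench: blue foot plate 410 x 80 x 12 mm, grey end block 82 mm high, level steel bar of 22 mm diameter (axis 45 mm high), white scale plate (top 15 mm high) along one side. Origin on the bench under the bar, mid-length of the foot plate; x = along the bar, the way the leg slides out, away from the end block; y = to the lever's side, away from the scale; z up.
- leg (a joint): How far the leg is out, m, along the jig's +x: 0 in (where it starts), 0.15 full travel. A spring always pulls it in with 2.5 to 3.5 N, also when the lever is closed. The leg is a dark tube, 30 mm diameter, sliding on the bar (axis 45 mm high), with a rubber foot and, at its inner end, a grey collar 40 x 46 mm, top 67 mm high.
- pointer (a point): Point at the underside of the thin black pointer arm (4 mm wide, 31 mm above the bench) that reaches from the leg's collar out over the scale plate; it lies between the two clip lanes, 75 mm to the jig's -y side of the bar. Only its place along the jig's x matters against a clip. Moves with the leg.
- lever_pivot (a point): Vertical pivot axis of the cam lever, on the collar's side, 30 mm to the jig's +y side of the bar, 45 mm above the bench; moves with the leg, at the same place along the jig's x as the pointer.
- cam_lever (a joint): Angle of the cam lever, rad, in the level plane: 0 open (arm 1.4 rad anticlockwise, from above, of the jig's +x: nearly square to the leg), 1.4 fully closed at its stop (arm along the jig's +x beside the tube). Closes clockwise from above. Starts at 0 to 0.3, stays where left by light friction (0.07 N m), so it swings if the leg is pulled by the lever without gripping the knob.
- knob: Yellow upright round grip post, 18 mm diameter, 71 mm tall, at the end of the black cam lever, 80 mm from the pivot axis. Origin at its lower end, on its axis, 45 mm above the bench; top 116 mm above the bench. Above 70 mm nothing stands beside it. It turns freely about its own upright axis on the lever, like a crank grip, so a gripper can keep its yaw.
- red_clip: Red clip fixed on the scale plate, 12 mm along the jig's x, 18 mm across, 8 mm tall: the length mark to set. Origin at the middle of its underside; the target is its middle along the jig's x. It may lie in either of two lanes, 56 or 80 mm from the bar.
- blue_clip: Blue clip of the same size in the other lane: the mark of another product, not to be used.
- tray_stack: Bystander: stack of white moulded trays on cardboard, 290 x 210 x 42 mm. Origin at the middle of its underside.
- ring_tub: Bystander: open orange tub with rings, 120 x 100 x 50 mm. Origin at the middle of its underside.
- glue_jar: Bystander: closed jar, 60 mm diameter, 85 mm tall. Origin at the middle of its underside.
- screwdriver: Bystander: screwdriver lying on the bench. Origin on the bench under it, handle to its -x.

How it is judged (in metres and radians):
On the way, in this order (a step that is already met when the one before it is completed fails the run):
1. the knob is held and the leg is out with its pointer over the red clip, the lever still open (less than 0.55 rad) (x of pointer in the frame of red_clip between -0.006 and 0.006 m and value of joint cam_lever below 0.55 rad and contact force between the fingers and knob above 1 N), for 0.2 s.
2. the cam lever is closed with the pointer over the red clip (value of joint cam_lever above 1.28 rad and x of pointer in the frame of red_clip between -0.006 and 0.006 m), for 0.2 s.
At the end, for the whole second after the job is handed in: The cam lever is closed (over 1.28 of 1.4 rad), the pointer's middle is over the red clip (within 6 mm of its middle along the scale), the leg is still, and the fingers still hold the knob (over 2 N) (all of step 2 and contact force between the fingers and knob above 2 N and velocity of joint leg between -0.02 and 0.02 m/s); the arm keeps its last pose, push and grip.
It fails at once if the cam lever is swung past half closed (0.75 rad) while the pointer is more than 15 mm from the red clip's middle (value of joint cam_lever above 0.75 rad and (x of pointer in the frame of red_clip above 0.015 m or x of pointer in the frame of red_clip below -0.015 m)).
It fails at once if a bystander is moved by more than 20 mm (distance of any of tray_stack, ring_tub, glue_jar, screwdriver from where it was at the start of the episode above 0.02 m).
It also fails if it takes over 42 s, if anything falls off the work surface, if the arm or the gripper's body presses on something with over 40 N, if the wrist force passes 120 N, or if a joint passes its speed limit or range.

ROBOT

A 7-joint arm with a two-finger parallel gripper is mounted at the origin on the work surface. World frame = base frame: x ahead of the robot, y to its left, z up, the work surface at z = 0. Lengths are in mm, angles in rad, forces in N, time in s.
With the tool pointing down it reaches from about 400 to 875 mm from the base axis. Payload 4.4 kg.
Tool frame: the origin (TCP) lies at the very end of the fingers, on their centre line; the grasp point (between the pads) lies 19 mm behind it; z points along the fingers, y is the line along which they close (so a half turn about z gives the same grasp; the last joint's range is limited). The gripper opens to 85 mm and grips with 20 to 120 N. Pads are 22 mm wide; open, the fingers measure 114 mm over their backs; the gripper's body (76 mm by 85 mm) begins 54 mm behind the grasp point. The pads swing forward as they close: fully open they stand 13 mm farther back than shut.
Start: joints at [-1.333, 0.628, 0.038, 1.517, -0.027, 0.996, -0.02], TCP at [194.422, 620.256, 231.313] pointing down, gripper open.
Joint ranges: [-3.06, 3.06], [-0.37, 2.12], [-1.25, 1.32], [0.18, 2.47], [-1.1, 4.24], [0.23, 1.98], [-2.94, 2.94]. Speed limits (rad/s): [2.57, 2.57, 3.14, 3.14, 3.14, 3.14, 3.14].

INTERFACE

Orientations are given as [roll, pitch, yaw] about the fixed x, y, z axes, in that order (R = Rz(yaw) Ry(pitch) Rx(roll)).
In Python, from cell import read_state, get_image, camera_params, finish_job gives the robot as it stands.
- The arm moves only by the tool arm_command, never from a script. Its argument "deltas" is a list of rows, each an object of numbers: "dx", "dy", "dz": the shift along the world's x, y, z in m; "yaw": the turn about the world's z in degrees; "jaw": the opening, from 0 (shut) to 1 (fully open). A call has 1 to 20 rows; each row is the pose to reach, as a shift and turn from the pose commanded when the call began; what a row does not reach only later rows make up. A row lasts 1/10 s, in which the tool goes at most 50 mm and 8.59 degrees, less where a joint would pass 70% of its speed; a pose out of reach is approached as far as the arm can. A call with a gripper value outside its range is refused whole. The fingers move at their own pace and stop on an object; the grip force is fixed at half the most. Time passes only in rows, so rows that repeat a pose let the fingers close. It gives the time, the measured TCP pose, the force, the opening and the grip force at its end, in the units of the state.
- read_state(): the state, without advancing time (a new reading comes with each control period).
- get_image(name): name is "scene" or "top" or "wrist"; returns (picture, depth): 384x512x3 uint8, red, green, blue; 384x512 float32, mm along the optical axis (not along the pixel's ray), 0 where there is no reading.
- camera_params(name): a dict with "camera_matrix" (3x3 intrinsics, pixels), "extrinsics" (4x4, takes a point from camera to world coordinates). Camera axes: x right, y down, z forward; pixel columns grow to the right and rows downward; lengths in mm; the calibration is good to about 2 mm. A picture is of the moment at which its call begins: read the wrist's pose just before it. camera_params takes no time and is no camera call; for the wrist camera it gives the pose at the moment of the call.
- finish_job(): hands the job in; it is judged then, once.
The state is a dict: "clock": time; "qpos": joint angles; "qd": joint speeds; "tau": joint torques, N m; "eef_pos": TCP position; "tool_rot": TCP orientation; "force": force on the tool from outside, world axes, zero at the start; "torque": the same for the moment, N m; "width": finger opening in mm; "gripper_force": force on a finger pad.
Only numpy, scipy, OpenCV 4.12 (cv2) and the standard library are available. Lean on these libraries where they do the work, as an engineer would, in place of code of your own. Each camera call takes 0.05 s, during which the arm holds its last target. There are 200 camera calls.

## Working session

There is one attempt and no reset: what is moved stays moved. The work goes in short steps, Python scripts to look and compute and a tool call to move; the robot and the scene stay as the last step left them, time stands still between calls to the robot, and variables do not carry over. Pictures are saved under pics/ and viewed, at most 10 in all, crops included, and the job is handed in when it is done.

Besides the shell and the picture viewer there is one more tool, called after "Call:" as a command line: name --argument value ..., lists and objects as JSON in quotes. arm_command: Moves the arm, as the interface text tells. Its arguments: {"type":"object","properties":{"deltas":{"type":"array"}},"required":["deltas"]}

```bash
mkdir -p pics; ls
python3 - <<'E'
from cell import *
import cv2,numpy as np
s=read_state();print(s)
for n in("scene","top"):
    p,d=get_image(n);np.savez(f"{n}0.npz",p=p,d=d,**camera_params(n));cv2.imwrite(f"pics/{n}0.png",p[:,:,::-1]);print(camera_params(n))
a=cv2.imread("pics/scene0.png");b=cv2.imread("pics/top0.png")
E
```

```text
pics
{'clock': 0.0, 'qpos': array([-1.33278028,  0.62936087,  0.03846078,  1.51840288, -0.02697671,
        0.99631741, -0.01999717]), 'qd': array([ 0.00145029,  0.00011144,  0.00038773, -0.00133428,  0.00163292,
        0.00097972,  0.00026245]), 'tau': array([-3.01923328e-04, -5.63393748e+01,  1.22581903e+00, -1.93446708e+01,
        1.08333942e-02,  1.02764368e-02,  1.00062508e-05]), 'eef_pos': array([194.25170695, 619.61136312, 230.36875425]), 'tool_rot': array([-3.13962350e+00,  5.82891381e-05,  2.83777615e+00]), 'force': array([ 0.54699463, -0.74694911,  0.23533137]), 'torque': array([ 0.00550159,  0.01600822, -0.00899418]), 'gripper_force': 0.0, 'width': 85.37369417726165}
{'camera_matrix': array([[452.60337644,   0.        , 248.28687773],
       [  0.        , 452.60337644, 183.59293734],
       [  0.        ,   0.        ,   1.        ]]), 'extrinsics': array([[-8.52844476e-02,  8.29095061e-01, -5.52564877e-01,
         1.22708896e+03],
       [ 9.96356505e-01,  7.12613848e-02, -4.68564924e-02,
         1.18002569e+02],
       [ 5.28051900e-04, -5.54547739e-01, -8.32151744e-01,
         1.07670156e+03],
       [ 0.00000000e+00,  0.00000000e+00,  0.00000000e+00,
         1.00000000e+00]])}
{'camera_matrix': array([[440.74382518,   0.        , 251.5547924 ],
       [  0.        , 440.74382518, 191.78077595],
       [  0.        ,   0.        ,   1.        ]]), 'extrinsics': array([[ 2.77878347e-02, -9.97195056e-01,  6.94971677e-02,
         4.43964092e+02],
       [-9.99328702e-01, -2.93731660e-02, -2.18943478e-02,
         6.20114341e+01],
       [ 2.38742872e-02, -6.88421179e-02, -9.97341858e-01,
         1.57319875e+03],
       [ 0.00000000e+00,  0.00000000e+00,  0.00000000e+00,
         1.00000000e+00]])}
```

View pics/scene0.png

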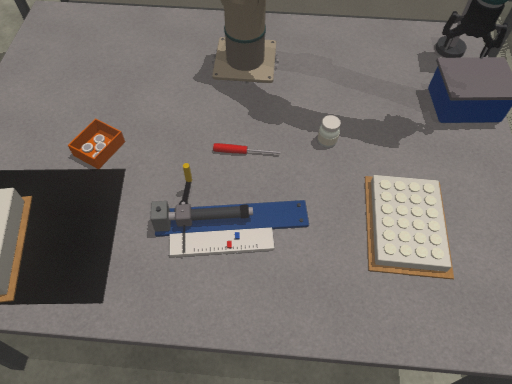

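View pics/top0.png

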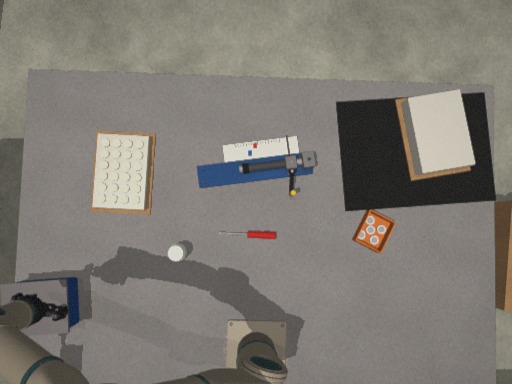

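The scene view shows the knob at about (187,172), the red clip at (229,244), the blue clip at (237,236) and the collar and pointer near (183,215–250). The leg slides to the right, roughly world +y. In the top view the knob is at (293,192) and the red clip at (255,146). Next I'll measure these by colour.

```bash
cat > h.py <<'E'
import numpy as np,cv2
def ray(uv,K,T,z):
    d=T[:3,:3]@np.linalg.solve(K,[uv[0],uv[1],1.]); o=T[:3,3]
    return o+d*(z-o[2])/d[2]
def blobs(p,lo,hi,amin=4):
    h=cv2.cvtColor(p,cv2.COLOR_RGB2HSV); m=cv2.inRange(h,lo,hi)
    n,l,s,c=cv2.connectedComponentsWithStats(m)
    return [(s[i,4],s[i,:4],c[i],l==i) for i in range(1,n) if s[i,4]>=amin]
RED=((0,150,120),(6,255,255));YEL=((18,130,90),(32,255,255));BLU=((105,150,60),(125,255,255));
E
python3 - <<'E'
from h import *
for n in("scene","top"):
    f=np.load(n+"0.npz");p,d,K,T=f["p"],f["d"],f["camera_matrix"],f["extrinsics"]
    print(n)
    for nm,r,z in(("red",RED,23),("yel",YEL,90),("blu",BLU,12)):
        for a,b,c,m in blobs(p,*r):
            dd=np.median(d[m]);
            w=T[:3,:3]@(np.linalg.solve(K,[c[0],c[1],1])*dd)+T[:3,3]
            print(nm,a,b,c.round(1),ray(c,K,T,z).round(),"depthpt",w.round())
            if nm=="blu" and a>500: 
                ys,xs=np.nonzero(m);P=np.array([ray(q,K,T,12)[:2] for q in zip(xs,ys)],np.float32)
                print(cv2.minAreaRect(P))
E
```

```text
scene
red 211 [213 143  34   9] [229.8 147.3] [403.  -7.  23.] depthpt [405.  -6.  25.]
red 23 [227 241   4   6] [228.6 243.4] [716.  24.  23.] depthpt [716.  24.  24.]
yel 104 [183 163   9  19] [186.8 171.7] [ 548. -104.   90.] depthpt [ 553. -103.   97.]
blu 4 [440  86   2   3] [440.5  87. ] [ 85. 657.  12.] depthpt [159. 622.  81.]
blu 50 [436  90  11  16] [441.8  96.9] [130. 654.  12.] depthpt [189. 625.  69.]
blu 1252 [442  99  70  23] [477.4 110.3] [180. 758.  12.] depthpt [228. 728.  62.]
((179.27670288085938, 761.5938720703125), (94.34215545654297, 232.445068359375), 3.6673805713653564)
blu 8 [437 110   4   6] [438.4 113. ] [202. 633.  12.] depthpt [212. 628.  22.]
blu 6 [443 119   3   3] [444.  120.3] [232. 646.  12.] depthpt [236. 644.  16.]
blu 16 [235 233   4   5] [236.7 234.8] [684.  41.  12.] depthpt [690.  42.  24.]
top
red 8 [254 144   3   4] [254.8 145.4] [718.  21.  23.] depthpt [717.  21.  24.]
red 172 [248 231  28   8] [261.9 234.6] [403. -12.  23.] depthpt [403. -12.  24.]
yel 32 [289 190   7   6] [292.1 192.4] [ 549. -108.   90.] depthpt [ 547. -105.  115.]
blu 7 [249 151   2   4] [249.6 152.7] [692.  39.  12.] depthpt [690.  39.  24.]
blu 6 [297 155   2   3] [297.5 156. ] [ 686. -133.   12.] depthpt [ 686. -133.   13.]
blu 1150 [198 156  90  31] [235.9 173.1] [618.  85.  12.] depthpt [617.  85.  13.]
((625.0673217773438, 62.445587158203125), (73.24932098388672, 312.3975830078125), 8.959646224975586)
blu 50 [297 166  15   8] [303.9 170.7] [ 634. -157.   12.] depthpt [ 634. -157.   12.]
blu 385 [ 68 278  11  48] [ 72.9 300.8] [157. 635.  12.] depthpt [165. 619.  56.]
```

Call:
arm_command --deltas '[{"dx":0.446,"dy":-0.66,"dz":0.1,"yaw":24,"jaw":1},{"dx":0.446,"dy":-0.66,"dz":0.1,"yaw":24,"jaw":1},{"dx":0.446,"dy":-0.66,"dz":0.1,"yaw":24,"jaw":1},{"dx":0.446,"dy":-0.66,"dz":0.1,"yaw":24,"jaw":1},{"dx":0.446,"dy":-0.66,"dz":0.1,"yaw":24,"jaw":1},{"dx":0.446,"dy":-0.66,"dz":0.1,"yaw":24,"jaw":1},{"dx":0.446,"dy":-0.66,"dz":0.1,"yaw":24,"jaw":1},{"dx":0.446,"dy":-0.66,"dz":0.1,"yaw":24,"jaw":1},{"dx":0.446,"dy":-0.66,"dz":0.1,"yaw":24,"jaw":1},{"dx":0.446,"dy":-0.66,"dz":0.1,"yaw":24,"jaw":1},{"dx":0.446,"dy":-0.66,"dz":0.1,"yaw":24,"jaw":1},{"dx":0.446,"dy":-0.66,"dz":0.1,"yaw":24,"jaw":1},{"dx":0.446,"dy":-0.66,"dz":0.1,"yaw":24,"jaw":1},{"dx":0.446,"dy":-0.66,"dz":0.1,"yaw":24,"jaw":1},{"dx":0.446,"dy":-0.66,"dz":0.1,"yaw":24,"jaw":1},{"dx":0.446,"dy":-0.66,"dz":0.1,"yaw":24,"jaw":1},{"dx":0.446,"dy":-0.66,"dz":0.1,"yaw":24,"jaw":1},{"dx":0.446,"dy":-0.66,"dz":0.1,"yaw":24,"jaw":1},{"dx":0.446,"dy":-0.66,"dz":0.1,"yaw":24,"jaw":1},{"dx":0.446,"dy":-0.66,"dz":0.1,"yaw":24,"jaw":1}]'

```text
clock: 2.1
eef_pos: [639.7, -37.5, 331.1]
tool_rot: [3.14, -0.001, -3.024]
force: [0.8, -0.8, 0.2]
width: 85.4
gripper_force: 0.0
```

```bash
cat > snap.py <<'E'
import sys
from cell import *
from h import *
k=sys.argv[1]; s=read_state(); c=camera_params("wrist");p,d=get_image("wrist")
np.savez(f"wrist{k}.npz",p=p,d=d,**c);cv2.imwrite(f"pics/wrist{k}.png",p[:,:,::-1])
print(s["clock"],s["eef_pos"].round(1),s["tool_rot"].round(3),s["force"].round(1),s["width"],s["gripper_force"]);print(c["extrinsics"].round(3))
K,T=c["camera_matrix"],c["extrinsics"]
for nm,r,z in(("red",RED,23),("yel",YEL,116),("blu",BLU,23)):
    for a,b,q,m in blobs(p,*r,amin=30): print(nm,a,b,q.round(1),ray(q,K,T,z).round(1),"depth z",(T[:3,:3]@(np.linalg.solve(K,[*q,1])*np.median(d[m]))+T[:3,3]).round())
E
python3 snap.py 1
```

```text
2.1 [639.7 -37.5 331.1] [ 3.140e+00 -1.000e-03 -3.024e+00] [ 0.8 -0.8  0.2] 85.37365520529946 0.0
[[-1.18000e-01  9.43000e-01  3.12000e-01  5.59948e+02]
 [ 9.93000e-01  1.11000e-01  3.80000e-02 -4.66330e+01]
 [ 1.00000e-03  3.14000e-01 -9.49000e-01  4.75266e+02]
 [ 0.00000e+00  0.00000e+00  0.00000e+00  1.00000e+00]]
red 92 [292 196   8  12] [295.5 201.6] [717.6  24.8  23. ] depth z [717.  25.  25.]
yel 357 [194  50  24  19] [204.9  59.9] [ 548.1 -101.5  116. ] depth z [ 548. -101.  117.]
blu 9715 [212 106 243  65] [350.2 134.3] [614.6  82.7  23. ] depth z [616.  85.  15.]
blu 684 [151 116  50  29] [175.3 125.8] [ 630.8 -149.    23. ] depth z [ 632. -151.   14.]
blu 49 [183 164   8   9] [187.  168.7] [ 687.4 -130.7   23. ] depth z [ 690. -132.   14.]
blu 87 [307 180   8  11] [310.5 184.9] [690.6  42.   23. ] depth z [690.  42.  24.]
```

View pics/wrist1.png

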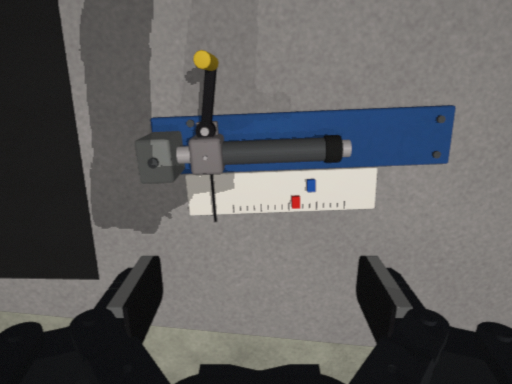

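The wrist view shows the knob top at (205,60), the pivot at (205,131), and the pointer running from (211,176) to (215,220). The red clip is at (295,202) and the blue clip at (310,185).

```bash
cat > m.py <<'E'
import sys
from h import *
f=np.load(f"wrist{sys.argv[1]}.npz");p,K,T=f["p"],f["camera_matrix"],f["extrinsics"]
pr=lambda m,z:np.array([ray(q,K,T,z)[:2] for q in np.argwhere(m)[:,::-1]],np.float32)
h=cv2.cvtColor(p,cv2.COLOR_RGB2HSV)
# foot plate rectangle
m=cv2.inRange(h,*BLU);n,l,s,c=cv2.connectedComponentsWithStats(m)
big=np.isin(l,[i for i in range(1,n) if s[i,4]>500])
P=pr(big,12);r=cv2.minAreaRect(P);print("foot",r)
B=cv2.boxPoints(r);e=max([B[1]-B[0],B[2]-B[1]],key=np.linalg.norm);u=e/np.linalg.norm(e);u*=np.sign(u[1]);o=np.array(r[0]);v=np.array([-u[1],u[0]])
print("u",u,"yaw",np.degrees(np.arctan2(u[1],u[0])))
J=lambda w:(((np.asarray(w)[:2]-o)@u).round(1),((np.asarray(w)[:2]-o)@v).round(1))
for nm,rg,z in(("red",RED,23),("yel",YEL,116),("blu",BLU,23)):
    for a,b,q,mm in blobs(p,*rg,amin=30):
        if a<600:print(nm,a,q.round(1),J(ray(q,K,T,z)))
# dark pixels: pointer at z=31 sampled by jig y
D=pr(np.max(p,2)<45,33); X=(D-o)@u;Y=(D-o)@v
for y in range(-100,-40,6):
    k=(abs(Y-y)<3)&(X<40);
    if k.sum():print(y,k.sum(),np.median(X[k]).round(1),X[k].min().round(1),X[k].max().round(1))
# end of white scale
W=np.argwhere((p.min(2)>150))[:,::-1]
for q in sys.argv[2:]:
    a=eval(q);print(a,J(ray(a[:2],K,T,a[2])),ray(a[:2],K,T,a[2]).round(1))
E
python3 m.py 1 "(205,131,70)" "(205,131,55)" "(205,62,116)"
```

```text
foot ((632.261962890625, 21.423782348632812), (77.71034240722656, 406.2706298828125), 9.106905937194824)
u [-0.15827712  0.98739475] yaw 99.1069
red 92 [295.5 201.6] (np.float64(-10.1), np.float64(-84.8))
yel 357 [204.9  59.9] (np.float64(-108.1), np.float64(102.6))
blu 49 [187.  168.7] (np.float64(-158.9), np.float64(-30.4))
blu 87 [310.5 184.9] (np.float64(11.1), np.float64(-60.8))
-100 360 -365.7 -431.7 -124.6
-94 361 -364.4 -429.9 -124.5
-88 358 -364.4 -428.2 -125.0
-82 361 -362.9 -426.5 -124.5
-76 358 -362.4 -424.8 -125.4
-70 359 -361.5 -423.1 -125.0
-64 361 -360.4 -421.5 -124.5
-58 366 -358.8 -419.8 -124.0
-52 364 -357.8 -418.2 -124.7
-46 368 -356.7 -416.5 -124.3
(205, 131, 70) (np.float64(-121.8), np.float64(26.5)) [ 625.4 -103.1   70. ]
(205, 131, 55) (np.float64(-124.3), np.float64(24.4)) [ 627.8 -105.2   55. ]
(205, 62, 116) (np.float64(-108.2), np.float64(100.7)) [ 550.  -101.3  116. ]
```

```bash
sed -i 's/(X<40)/(X<-105)\&(X>-160)/' m.py; python3 m.py 1 "(213,200,31)"|tail -12
python3 - <<'E'
from h import *
f=np.load("wrist1.npz")
for a,b,c,m in blobs(f["p"],*YEL): 
    ys,xs=np.nonzero(m);print(a,xs.min(),xs.max(),[(y,xs[ys==y].min(),xs[ys==y].max()) for y in range(ys.min(),ys.max()+1,2)])
    d=f["d"];T=f["extrinsics"];K=f["camera_matrix"]
    w=np.array([T[:3,:3]@(np.linalg.solve(K,[x,y,1])*d[y,x])+T[:3,3] for x,y in zip(xs,ys)])
    t=w[w[:,2]>112];print(len(t),t.mean(0),t.min(0),t.max(0))
E
```

```text
blu 87 [310.5 184.9] (np.float64(11.1), np.float64(-60.8))
-100 6 -124.9 -126.2 -124.6
-94 5 -125.7 -125.9 -124.5
-88 4 -125.2 -125.4 -125.0
-82 6 -124.9 -126.1 -124.5
-76 3 -125.6 -125.7 -125.4
-70 4 -125.1 -125.3 -125.0
-64 5 -124.7 -125.8 -124.5
-58 9 -125.2 -125.7 -124.0
-52 4 -124.9 -125.1 -124.7
-46 8 -125.1 -126.0 -124.3
(213, 200, 31) (np.float64(-125.8), np.float64(-74.7)) [725.9 -90.9  31. ]
357 194 217 [(50, np.int64(200), np.int64(202)), (52, np.int64(196), np.int64(207)), (54, np.int64(195), np.int64(211)), (56, np.int64(194), np.int64(214)), (58, np.int64(194), np.int64(216)), (60, np.int64(194), np.int64(217)), (62, np.int64(194), np.int64(217)), (64, np.int64(195), np.int64(217)), (66, np.int64(197), np.int64(217)), (68, np.int64(199), np.int64(215))]
272 [ 547.97981173 -103.45222974  119.85489873] [ 539.37425716 -112.3772126   112.20177395] [559.94792596 -46.63265028 475.26568661]
```

Call:
arm_command --deltas '[{"dx":-0.04,"dy":-0.03,"dz":-0.02,"yaw":2,"jaw":1},{"dx":-0.08,"dy":-0.06,"dz":-0.04,"yaw":2,"jaw":1},{"dx":-0.092,"dy":-0.066,"dz":-0.08,"yaw":2,"jaw":1},{"dx":-0.092,"dy":-0.066,"dz":-0.12,"yaw":2,"jaw":1},{"dx":-0.092,"dy":-0.066,"dz":-0.16,"yaw":2,"jaw":1},{"dx":-0.092,"dy":-0.066,"dz":-0.19,"yaw":2,"jaw":1},{"dx":-0.092,"dy":-0.066,"dz":-0.19,"yaw":2,"jaw":1},{"dx":-0.092,"dy":-0.066,"dz":-0.19,"yaw":2,"jaw":1}]'

```text
clock: 2.95
eef_pos: [548.7, -105.0, 141.9]
tool_rot: [3.141, 0.0, -2.99]
force: [0.7, 0.2, -0.4]
width: 85.4
gripper_force: 0.0
```

```bash
python3 snap.py 2
```

```text
2.95 [ 548.7 -105.   141.9] [ 3.141  0.    -2.99 ] [ 0.7  0.2 -0.4] 85.43509508827786 0.0
[[-1.51000e-01  9.38000e-01  3.11000e-01  4.69120e+02]
 [ 9.89000e-01  1.43000e-01  4.80000e-02 -1.16626e+02]
 [ 0.00000e+00  3.15000e-01 -9.49000e-01  2.85960e+02]
 [ 0.00000e+00  0.00000e+00  0.00000e+00  1.00000e+00]]
red 3293 [357   0 144  35] [440.   12.2] [406.5   1.2  23. ] depth z [407.   0.  25.]
red 57 [357 358   8  12] [359.8 362.7] [715.8  21.3  23. ] depth z [714.  20.  25.]
yel 1632 [243 181  32  65] [258.7 214.7] [ 538.  -106.3  116. ] depth z [ 540. -106.  111.]
blu 12334 [256 242 256  76] [397.  270.5] [609.9  28.6  23. ] depth z [615.  33.  14.]
blu 2219 [158 244  83  56] [201.2 261.9] [ 627.5 -143.8   23. ] depth z [ 633. -145.   14.]
```

View pics/wrist2.png

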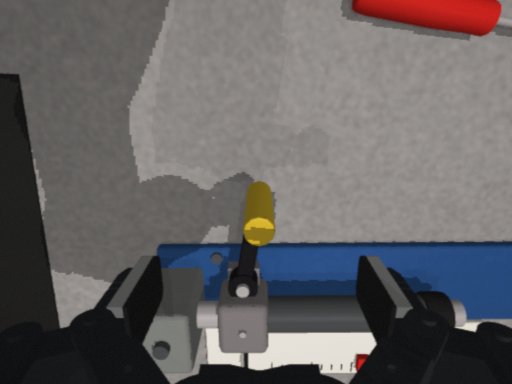

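The knob's top ellipse is centred at about (259,230), nearly midway between the fingers; the red clip is at the bottom edge, (360,363).

```bash
python3 -c "
from h import *
f=np.load('wrist2.npz')
for q in [(259,231),(259,243),(245,231),(274,231)]: print(ray(q,f['camera_matrix'],f['extrinsics'],116))"
```

```text
[ 547.54905002 -104.65309748  116.        ]
[ 554.78887318 -103.54925219  116.        ]
[ 548.70913743 -112.26485248  116.        ]
[546.30607219 -96.49746838 116.        ]
```

Call:
arm_command --deltas '[{"dx":-0.001,"dz":-0.035,"jaw":1},{"dx":-0.001,"dz":-0.066,"jaw":1},{"dx":-0.001,"dz":-0.066,"jaw":1},{"dx":-0.001,"dz":-0.066,"jaw":0},{"dx":-0.001,"dz":-0.066,"jaw":0},{"dx":-0.001,"dz":-0.066,"jaw":0},{"dx":-0.001,"dz":-0.066,"jaw":0},{"dx":-0.001,"dz":-0.066,"jaw":0},{"dx":-0.001,"dz":-0.066,"jaw":0},{"dx":-0.001,"dz":-0.066,"jaw":0},{"dx":-0.001,"dz":-0.066,"jaw":0}]'

```text
invalid input at $.deltas[0]: expected keys dx, dy, dz, yaw, jaw
```

```bash
python3 snap.py 3
```

```text
3.0 [ 549.6 -105.3  142.8] [-3.141e+00  2.000e-03 -2.991e+00] [-0.  -0.1  0.3] 85.44650215639986 0.0
[[-1.50000e-01  9.38000e-01  3.13000e-01  4.69662e+02]
 [ 9.89000e-01  1.43000e-01  4.70000e-02 -1.16870e+02]
 [-1.00000e-03  3.17000e-01 -9.48000e-01  2.86705e+02]
 [ 0.00000e+00  0.00000e+00  0.00000e+00  1.00000e+00]]
red 3074 [357   0 145  33] [441.6  11.5] [406.9   2.1  23. ] depth z [407.   1.  25.]
red 67 [357 357   9  13] [360.5 361.5] [716.6  21.7  23. ] depth z [715.  21.  25.]
yel 1610 [244 180  32  64] [259.4 212.8] [ 538.2 -106.3  116. ] depth z [ 540. -106.  111.]
blu 12351 [256 241 256  76] [397.3 268.7] [609.9  28.6  23. ] depth z [615.  33.  14.]
blu 2225 [159 243  82  55] [201.2 260.1] [ 627.6 -144.5   23. ] depth z [ 633. -145.   14.]
```

Call:
arm_command --deltas '[{"dx":-0.001,"dy":0,"dz":-0.035,"yaw":0,"jaw":1},{"dx":-0.001,"dy":0,"dz":-0.066,"yaw":0,"jaw":1},{"dx":-0.001,"dy":0,"dz":-0.066,"yaw":0,"jaw":1},{"dx":-0.001,"dy":0,"dz":-0.066,"yaw":0,"jaw":0},{"dx":-0.001,"dy":0,"dz":-0.066,"yaw":0,"jaw":0},{"dx":-0.001,"dy":0,"dz":-0.066,"yaw":0,"jaw":0},{"dx":-0.001,"dy":0,"dz":-0.066,"yaw":0,"jaw":0},{"dx":-0.001,"dy":0,"dz":-0.066,"yaw":0,"jaw":0},{"dx":-0.001,"dy":0,"dz":-0.066,"yaw":0,"jaw":0},{"dx":-0.001,"dy":0,"dz":-0.066,"yaw":0,"jaw":0},{"dx":-0.001,"dy":0,"dz":-0.066,"yaw":0,"jaw":0}]'

```text
clock: 4.15
eef_pos: [547.9, -105.5, 76.1]
tool_rot: [3.142, 0.001, -2.991]
force: [-1.2, 1.2, 5.9]
width: 16.4
gripper_force: 58.3
```

```bash
python3 snap.py 4|head -1
```

```text
4.15 [ 547.9 -105.5   76.1] [ 3.142e+00  1.000e-03 -2.991e+00] [-1.2  1.2  5.9] 16.350580558522747 58.30252826213837
```

Call:
arm_command --deltas '[{"dx":-0.0016,"dy":0.01,"dz":0,"yaw":0,"jaw":0},{"dx":-0.004,"dy":0.025,"dz":0,"yaw":0,"jaw":0},{"dx":-0.0064,"dy":0.04,"dz":0,"yaw":0,"jaw":0},{"dx":-0.0088,"dy":0.055,"dz":0,"yaw":0,"jaw":0},{"dx":-0.0112,"dy":0.07,"dz":0,"yaw":0,"jaw":0},{"dx":-0.0136,"dy":0.085,"dz":0,"yaw":0,"jaw":0},{"dx":-0.016,"dy":0.1,"dz":0,"yaw":0,"jaw":0},{"dx":-0.0174,"dy":0.109,"dz":0,"yaw":0,"jaw":0},{"dx":-0.0182,"dy":0.1135,"dz":0,"yaw":0,"jaw":0},{"dx":-0.0182,"dy":0.1135,"dz":0,"yaw":0,"jaw":0},{"dx":-0.0182,"dy":0.1135,"dz":0,"yaw":0,"jaw":0},{"dx":-0.0182,"dy":0.1135,"dz":0,"yaw":0,"jaw":0}]'

```text
clock: 5.4
eef_pos: [534.3, 7.8, 76.3]
tool_rot: [-3.14, 0.01, -2.991]
force: [7.7, -1.0, -0.8]
width: 16.8
gripper_force: 58.6
```

```bash
python3 snap.py 5
python3 - <<'E'
from cell import *
from h import *
for n in("scene","top"):
    p,d=get_image(n);np.savez(f"{n}5.npz",p=p,d=d,**camera_params(n))
    cv2.imwrite(f"pics/{n}5.png",p[:,:,::-1])
a=cv2.imread("pics/scene5.png")[150:270,150:320];b=cv2.imread("pics/top5.png")[120:220,190:330]
a=cv2.resize(a,(680,480),interpolation=2);cv2.imwrite("pics/s5c.png",a)
E
```

```text
5.4 [534.3   7.8  76.3] [-3.14   0.01  -2.991] [ 7.7 -1.  -0.8] 16.81979294527162 58.616766929626465
[[-1.50000e-01  9.35000e-01  3.21000e-01  4.53283e+02]
 [ 9.89000e-01  1.42000e-01  4.70000e-02 -3.62600e+00]
 [-2.00000e-03  3.24000e-01 -9.46000e-01  2.19570e+02]
 [ 0.00000e+00  0.00000e+00  0.00000e+00  1.00000e+00]]
red 363 [294   0  66  11] [335.6   3.1] [412.7  29.7  23. ] depth z [412.  30.  21.]
yel 4093 [235 217  48 115] [258.8 277.5] [520.3   6.3 116. ] depth z [526.   7. 107.]
blu 6725 [  0 279 202  77] [ 84.3 305.3] [ 620.8 -101.3   23. ] depth z [ 628. -106.   14.]
blu 8824 [317 278 195  91] [443.3 308.3] [585.6 145.6  23. ] depth z [591. 152.  14.]
blu 696 [245 323  43  25] [266.9 338.7] [630.1  28.5  23. ] depth z [639.  30.  14.]
blu 50 [129 347  11   8] [135.1 351.1] [655.9 -65.1  23. ] depth z [665. -68.  14.]
```

View pics/wrist5.png

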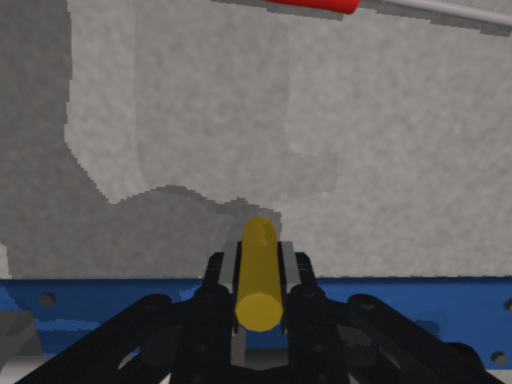

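View pics/s5c.png

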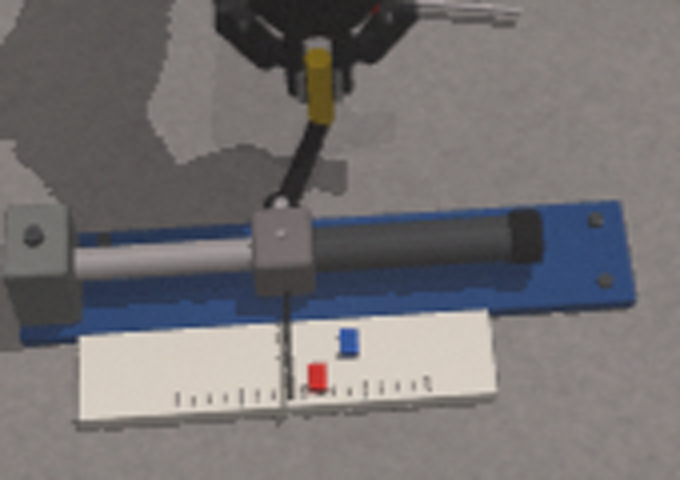

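The scene crop shows the pointer at crop (287,350) and the red clip at (317,377). The lever swung partly closed during the pull, so the leg is still short. I'll measure how far.

```bash
cat > mm.py <<'E'
import sys
from h import *
from cell import read_state
u=np.array([-.15828,.98739]);v=np.array([-u[1],u[0]]);o=np.array([632.26,21.42])-4.8*v
J=lambda w:np.array([(np.asarray(w)[:2]-o)@u,(np.asarray(w)[:2]-o)@v])
def measure(k,out=True):
    R=[]
    for n in("scene","top"):
        f=np.load(f"{n}{k}.npz");p,K,T=f["p"],f["camera_matrix"],f["extrinsics"]
        g=p.max(2).astype(float)
        red=[J(ray(q,K,T,21)) for a,b,q,m in blobs(p,*RED) if a<60][0]
        prof=[]
        xs=np.arange(-135,15,.5)
        L=[]
        for y in np.arange(-70,-63,1.):   # between the lanes' clips: sample the row on plane z=33
            r=[]
            for x in xs:
                w=o+x*u+y*v; c=np.linalg.solve(T,[w[0],w[1],33,1])[:3]; q=K@c/c[2]
                r.append(cv2.getRectSubPix(g.astype(np.float32),(1,1),(float(q[0]),float(q[1])))[0,0])
            L.append(r)
        L=np.median(L,0); i=np.argmin(L[:]); s=slice(max(i-14,0),i+15); w=np.clip(np.median(L)-20-L[s],0,None)
        ptr=(xs[s]*w).sum()/w.sum()
        print(n,"red",red.round(1),"pointer x",ptr.round(1),"min",L[i],"med",np.median(L),"err",(ptr-red[0]).round(1)); R.append(ptr)
    return R
if __name__=="__main__":
    k=sys.argv[1]; 
    try: measure(k)
    except Exception as e: print(e)
    s=read_state();print("tcp jig",J(s["eef_pos"]).round(1),s["clock"],"force",s["force"].round(1))
E
python3 - <<'E'
from mm import *
print("start: tcp at grip",J([547.9,-105.5]).round(1))
measure("0")
E
python3 mm.py 5
```

```text
start: tcp at grip [-112.   108.2]
scene red [-10.8 -77.1] pointer x -125.4 min 83.17786 med 207.98131 err -114.6
top red [-13.8 -79.7] pointer x -128.5 min 97.592575 med 215.7651 err -114.7
scene red [-10.8 -77.1] pointer x -29.2 min 87.90217 med 213.25095 err -18.4
top red [-13.2 -80.1] pointer x -31.7 min 101.552055 med 215.92935 err -18.5
tcp jig [  2.  103.6] 5.55 force [ 7.8 -2.8 -1.7]
```

Call:
arm_command --deltas '[{"dx":-0.001,"dy":0.006,"dz":0,"yaw":0,"jaw":0},{"dx":-0.002,"dy":0.012,"dz":0,"yaw":0,"jaw":0},{"dx":-0.003,"dy":0.018,"dz":0,"yaw":0,"jaw":0},{"dx":-0.003,"dy":0.018,"dz":0,"yaw":0,"jaw":0},{"dx":-0.003,"dy":0.018,"dz":0,"yaw":0,"jaw":0},{"dx":-0.003,"dy":0.018,"dz":0,"yaw":0,"jaw":0},{"dx":-0.003,"dy":0.018,"dz":0,"yaw":0,"jaw":0}]'

```text
clock: 6.25
eef_pos: [531.5, 25.8, 76.3]
tool_rot: [-3.14, 0.01, -2.992]
force: [8.6, -0.7, -1.5]
width: 16.5
gripper_force: 58.6
```

```bash
cat > look.py <<'E'
import sys
from cell import *
import numpy as np
for n in("scene","top"):
    p,d=get_image(n);np.savez(f"{n}{sys.argv[1]}.npz",p=p,d=d,**camera_params(n))
E
python3 look.py 6; python3 mm.py 6
```

```text
scene red [-31.7 248.4] pointer x -10.8 min 102.479324 med 213.38998 err 20.9
list index out of range
tcp jig [ 20.2 103.7] 6.35 force [ 8.6 -1.7 -1.5]
```

Pointer at −10.8 against red clip −10.8 (scene view), lever about 0.23 rad, so step 1 is met. Next I'll compute the arc that closes the lever.

Run:
```python
from mm import *
C0=np.array([21.1,108.2]);L=79.9;px=-10.8;py=30.
for th in np.r_[np.linspace(1.171,0,17)[1:],-.02]:
    l=L*np.array([np.cos(th),np.sin(th)]); Fy=(3*l[1]-70)/l[0]
    c=np.array([px,py])+l+[1.0,.55*Fy]-C0
    w=c[0]*u+c[1]*v; print(round(th,2),(w/1000).round(4))
```

```text
1.1 [0.004  0.0062]
1.02 [0.0064 0.0118]
0.95 [0.0091 0.0171]
0.88 [0.0121 0.0223]
0.81 [0.0155 0.0273]
0.73 [0.0192 0.032 ]
0.66 [0.0232 0.0364]
0.59 [0.0275 0.0405]
0.51 [0.032  0.0444]
0.44 [0.0369 0.0479]
0.37 [0.042 0.051]
0.29 [0.0472 0.0538]
0.22 [0.0527 0.0561]
0.15 [0.0583 0.0581]
0.07 [0.0641 0.0597]
0.0 [0.0699 0.0608]
-0.02 [0.0715 0.0611]
```

Call:
arm_command --deltas '[{"dx":0,"dy":0,"dz":0,"yaw":0,"jaw":0},{"dx":0,"dy":0,"dz":0,"yaw":0,"jaw":0},{"dx":0.004,"dy":0.0062,"dz":0,"yaw":0,"jaw":0},{"dx":0.0064,"dy":0.0118,"dz":0,"yaw":0,"jaw":0},{"dx":0.0091,"dy":0.0171,"dz":0,"yaw":0,"jaw":0},{"dx":0.0121,"dy":0.0223,"dz":0,"yaw":0,"jaw":0},{"dx":0.0155,"dy":0.0273,"dz":0,"yaw":0,"jaw":0},{"dx":0.0155,"dy":0.0273,"dz":0,"yaw":0,"jaw":0},{"dx":0.0155,"dy":0.0273,"dz":0,"yaw":0,"jaw":0}]'

```text
clock: 7.25
eef_pos: [543.5, 53.5, 76.1]
tool_rot: [-3.141, 0.004, -2.991]
force: [5.2, -2.4, 5.0]
width: 16.5
gripper_force: 59.4
```

```bash
python3 look.py 7; python3 mm.py 7
```

```text
scene red [-13.5 -77.2] pointer x -10.3 min 83.75362 med 213.90414 err 3.3
top red [-33.7 243.9] pointer x -13.3 min 89.78716 med 216.36485 err 20.4
tcp jig [45.6 87.3] 7.35 force [ 3.7 -2.8  5.2]
```

Call:
arm_command --deltas '[{"dx":0.0037,"dy":0.0047,"dz":0,"yaw":0,"jaw":0},{"dx":0.0077,"dy":0.0091,"dz":0,"yaw":0,"jaw":0},{"dx":0.012,"dy":0.0132,"dz":0,"yaw":0,"jaw":0},{"dx":0.0165,"dy":0.0171,"dz":0,"yaw":0,"jaw":0},{"dx":0.0214,"dy":0.0206,"dz":0,"yaw":0,"jaw":0},{"dx":0.0265,"dy":0.0237,"dz":0,"yaw":0,"jaw":0},{"dx":0.0317,"dy":0.0265,"dz":0,"yaw":0,"jaw":0},{"dx":0.0372,"dy":0.0288,"dz":0,"yaw":0,"jaw":0},{"dx":0.0428,"dy":0.0308,"dz":0,"yaw":0,"jaw":0},{"dx":0.0486,"dy":0.0324,"dz":0,"yaw":0,"jaw":0},{"dx":0.0544,"dy":0.0335,"dz":0,"yaw":0,"jaw":0},{"dx":0.056,"dy":0.0338,"dz":0,"yaw":0,"jaw":0},{"dx":0.056,"dy":0.0338,"dz":0,"yaw":0,"jaw":0},{"dx":0.056,"dy":0.0338,"dz":0,"yaw":0,"jaw":0},{"dx":0.056,"dy":0.0338,"dz":0,"yaw":0,"jaw":0},{"dx":0.056,"dy":0.0338,"dz":0,"yaw":0,"jaw":0}]'

```text
clock: 8.95
eef_pos: [597.3, 86.4, 76.0]
tool_rot: [-3.141, -0.001, -2.991]
force: [0.1, -3.1, 8.8]
width: 16.7
gripper_force: 59.8
```

```bash
python3 look.py 8; python3 mm.py 8; python3 -c "
import numpy as np,cv2
a=np.load('scene8.npz')['p'][150:270,150:320,::-1];cv2.imwrite('pics/s8.png',cv2.resize(a,(680,480),interpolation=2))
from cell import read_state;s=read_state();print(s['width'],s['gripper_force'],s['eef_pos'])"
```

```text
scene red [ -7.1 -77.7] pointer x -10.2 min 80.24845 med 147.80899 err -3.1
list index out of range
tcp jig [69.7 29. ] 9.05 force [ 1.  -3.4  8.5]
16.933102692423653 59.81653332710266 [597.28531814  86.43632745  75.97965514]
```

View pics/s8.png

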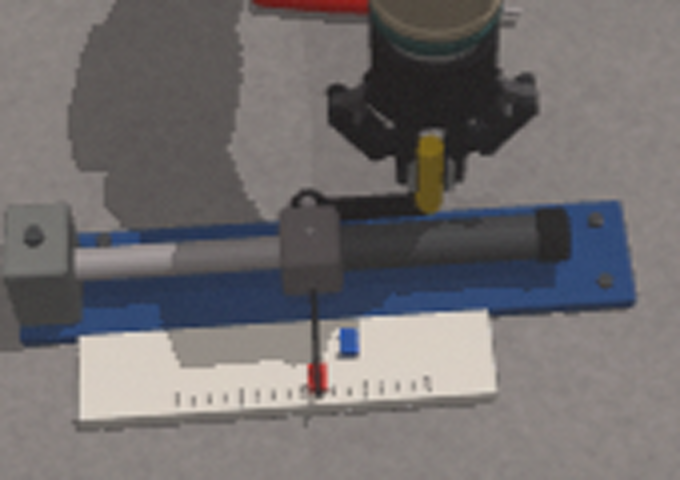

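The crop shows the lever lying along the leg and the pointer at (317,340–395) over the red clip at (317,378). Knob still gripped, about 60 N.

```bash
python3 -c "
from cell import finish_job;print(finish_job())"
```

```text
the job is handed in; nothing more can be done
None
```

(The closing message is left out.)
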